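# Pack a regulator overhaul kit tray

### The arm

A 6-joint arm with a two-finger parallel gripper is mounted at the origin on the work surface. World frame = base frame: x ahead of the robot, y to its left, z up, the work surface at z = 0. Lengths are in mm, angles in degrees, forces in N, time in s.
With the tool pointing down it reaches from about 300 to 875 mm from the base axis. Payload 4.2 kg.
Tool frame: the origin (TCP) lies midway between the tips of the shut fingers; the grasp point (between the pads) lies 19 mm behind it; z points along the fingers, x is the direction in which the jaws open and shut, and the axes are right-handed (so a half turn about z gives the same grasp; the last joint's range is limited). The gripper opens to 85 mm and grips with 20 to 120 N. Pads are 22 mm wide; open, the fingers measure 114 mm over their backs; the gripper's body (76 mm by 85 mm) begins 54 mm behind the grasp point. The pads swing forward as they close: fully open they stand 13 mm farther back than shut.
Start: joints at [-75.86, 18.312, 89.639, -0, 72.044, -1.146], TCP at [151.599, -554.67, 231.338] pointing down, gripper open.
Joint ranges: [-177.97, 177.97], [-48.28, 115.42], [12.27, 149.76], [-77.06, 257.06], [2.81, 150.46], [-146.56, 146.56]. Speed limits (degrees/s): [147.25, 147.25, 180, 180, 180, 180].

### API

Orientations are given as [roll, pitch, yaw] about the fixed x, y, z axes, in that order (R = Rz(yaw) Ry(pitch) Rx(roll)).
In Python, from workcell import * gives the robot as it stands. The module is installed in compiled form; this text tells all that it offers.
- The arm moves only by the tool step_arm, never from a script. Its arguments are lists of equal length, an entry for each row: "travel": the shift along the tool's x, y, z in mm, a list of three; "spin": the turn about the tool's z in rad; "fingers": the opening in per cent of the stroke, from 0 (shut) to 100 (fully open). A call has 1 to 12 rows; each row shifts and turns the commanded pose from where the row before left it, along the tool's axes as they then stand; what a row does not reach is not made up. A row lasts 1/8 s, in which the tool goes at most 62.5 mm and 10.7 degrees, less where a joint would pass 70% of its speed; a pose out of reach is approached as far as the arm can. A call with a gripper value outside its range is refused whole. The fingers move at their own pace and stop on an object; the grip force is fixed at half the most. Time passes only in rows, so rows that do not move let the fingers close. It gives the time, the measured TCP pose, the force and the opening at its end, in the units of the state.
- get_state(): the state, without advancing time (a new reading comes with each control period).
- read_camera(name): name is "side" or "top"; returns a dict with "image" (400x640x3 uint8, red, green, blue), "z_map" (400x640 float32, mm along the optical axis (not along the pixel's ray), 0 where there is no reading), "vfov" (degrees; the focal length in pixels is half the picture's height over the tangent of half this angle, whatever the lens; pixels are square), "cx", "cy" (the principal point, pixels), "R" (3x3) and "t" (3): a world point X has camera coordinates R X + t. Camera axes: x right, y down, z forward; pixel columns grow to the right and rows downward; lengths in mm; the calibration is good to about 2 mm. A picture is of the moment at which its call begins.
- sign_off(): hands the job in, once; it reports no verdict.
The state is a dict: "time_s": time; "joint_pos": joint angles; "qvel": joint speeds; "tau": joint torques, N m; "eef_pos": TCP position; "tcp_rot": TCP orientation; "force": force on the tool from outside, world axes, zero at the start; "torque": the same for the moment, N m; "opening": finger opening in mm.
Only numpy, scipy, OpenCV 4.12 (cv2) and the standard library are available. Lean on these libraries where they do the work, as an engineer would, in place of code of your own. Each camera call takes 0.05 s, during which the arm holds its last target.

### The job

Pack the kit tray for the next regulator overhaul: stand the open spring cup, mouth up, in the round well, stand the brass inlet union (round bored tube on top) in the square well, lay the rocker arm flat in the long well, and put the lock ring over the post so that it sits flat on its base. The closed blanking cap and the square-headed brass plug do not belong to the kit: leave them where they stand on the mat.

Things in the scene. Friction and masses are not known exactly. Their poses are not given: they have to be found in the camera images.
- spring_cup_centre (a point): Spring cup: a bright chrome-steel round cup, 44 mm outside diameter, 40 mm tall, open at the top (38 mm bore, 36 mm deep), about 0.12 kg. It stands mouth up on the bench mat, a black mat 3 mm thick (top at z = 0.003). The point is on its axis, half-way up (20 mm above its underside), z up; yaw is free. All six loose parts start on the mat, over 80 mm apart.
- union_centre (a point): Inlet union: a brass hexagon foot 34 mm across flats (39 mm across corners) and 16 mm tall, with a round tube, 26 mm diameter with an open 18 mm bore, rising from it to 48 mm total height (a 29 mm collar covers the lowest 3 mm of the tube), about 0.18 kg. The point is on its axis, half-way up (24 mm above its underside), z up. Stands on the mat; grip it by the tube.
- rocker_centre (a point): Rocker arm: an aluminium bar 76 mm long, 18 mm wide, 14 mm tall with round ends, and in its middle a raised pivot block 22 mm (along the bar) by 18 mm (across), its top 36 mm above the underside; about 0.10 kg. It lies flat on the mat, block up. The point is in the middle, 18 mm above the underside; x along the bar, y across it, z up. Grip the block across the 18 mm width.
- lock_ring_centre (a point): Lock ring: a plain flat aluminium ring, 54 mm outside diameter, 30 mm hole, 20 mm tall, about 0.10 kg. It lies flat on the mat. The point is on its axis, half-way up (10 mm above the underside), in the empty hole, z up; yaw is free.
- blank_cap_centre (a point): Blanking cap, a look-alike of the spring cup, to be left alone: the same 44 mm diameter chrome-steel round, but closed on top, with a small raised button (16 mm diameter, 4 mm high) in the middle of its flat top; 40 mm tall overall. The point is on its axis, 20 mm above the underside. Stands on the mat.
- plug_centre (a point): Plug, a look-alike of the union, to be left alone: the same brass hexagon foot (34 mm across flats, 16 mm tall), but with a solid square head 18 mm by 18 mm rising to 48 mm total height, no bore. The point is on its axis, 24 mm above the underside. Stands on the mat.
- round_well_seat (a point): Round well: a black plastic dish fixed in the kit tray, 64 mm inside diameter, 70 mm outside, rim 8 mm above its inner floor. The point is the centre of its inner floor (z = 0.007). The kit tray is grey, 235 mm square, fixed beside the mat (either side), its walls 16 mm high; the four nests stand in it two by two, about 110 mm apart, in any arrangement.
- square_well_seat (a point): Square well: a black plastic square frame with a floor fixed in the kit tray, 60 mm by 60 mm inside, 3 mm walls, rim 8 mm above its inner floor. The point is the centre of its inner floor (z = 0.007); x and y along its sides, which are parallel to the tray's. Only the post stands higher than 16 mm above the bench in the tray.
- long_well_seat (a point): Long well: a black plastic oblong frame with a floor fixed in the kit tray, 96 mm inside along its x axis and 38 mm along y, 3 mm walls, rim 8 mm above its inner floor. The point is the centre of its inner floor (z = 0.007).
- post_nest_seat (a point): Post nest: a black plastic round base, 40 mm diameter, fixed in the kit tray, with an upright steel post 12 mm in diameter in its middle. The point is on the post's axis at the top face of the base (z = 0.014), where the lock ring comes to rest (it overhangs the base); the post rises 22 mm above this point (to z = 0.036).
There are look-alikes about, which are no part of the job. What is shaped like the part that bears square_well_seat but orange is not meant.

How it is judged (in metres and radians):
At the end, for the whole second after the job is handed in: Each kit part seated in its own nest, upright or flat within 0.1 rad, height within 4 mm, centred within 14 mm (cup), 15 mm (union, rocker arm), 12 mm (ring), released and at rest; cap and plug each within 30 mm of where they began (horizontal distance between spring_cup_centre and round_well_seat below 0.014 m and height (world z) of spring_cup_centre between 0.023 and 0.031 m and linear speed of each of spring_cup, union, rocker, lock_ring below 0.02 m/s and angular speed of each of spring_cup, union, rocker, lock_ring below 0.2 rad/s and angle between each of spring_cup_centre, union_centre, rocker_centre's own z axis and vertical below 0.1 rad and horizontal distance between union_centre and square_well_seat below 0.015 m and height (world z) of union_centre between 0.027 and 0.035 m and horizontal distance between rocker_centre and long_well_seat below 0.015 m and height (world z) of rocker_centre between 0.021 and 0.029 m and horizontal distance between lock_ring_centre and post_nest_seat below 0.012 m and height (world z) of lock_ring_centre between 0.02 and 0.028 m and distance of each of blank_cap_centre, plug_centre from where it was at the start of the episode below 0.03 m); the robot touches nothing.
It fails at once if the blanking cap or the plug is moved more than 30 mm (distance of any of blank_cap_centre, plug_centre from where it was at the start of the episode above 0.03 m).
It also fails if it takes over 109 s, if anything falls off the work surface, if the arm or the gripper's body presses on something with over 40 N, if the wrist force passes 120 N, or if a joint passes its speed limit or range.

## Working session

There is one attempt and no reset: what is moved stays moved. The work goes in short steps, Python scripts to look and compute and a tool call to move; the robot and the scene stay as the last step left them, time stands still between calls to the robot, and variables do not carry over. Pictures are saved under pics/ and viewed, and the job is handed in when it is done.

Besides the shell and the picture viewer there is one more tool, called after "Emit:" as name([rows], argument=value, ...), one row to a line, values as JSON. step_arm: Moves the arm, as the interface text tells. Its arguments: {"type":"object","properties":{"travel":{"type":"array","items":{"type":"array","items":{"type":"number"}}},"spin":{"type":"array","items":{"type":"number"}},"fingers":{"type":"array","items":{"type":"number"}}},"required":["travel","spin","fingers"]}

```bash
mkdir -p pics; python3 - <<'E'
from workcell import *
import cv2,numpy as np
for n in ("top","side"):
    c=read_camera(n); cv2.imwrite(f"pics/{n}0.png",c["image"][:,:,::-1]); np.savez(f"{n}0.npz",**c)
    print(n,c["vfov"],c["cx"],c["cy"],c["R"].round(3).tolist(),c["t"].round(1))
print(get_state())
E
```

```text
top 52.725067066739044 310.8277971461424 200.5347665055929 [[-0.019, -1.0, -0.021], [-0.984, 0.022, -0.178], [0.178, 0.017, -0.984]] [-55.3 494.1 956.8]
side 44.90301104070652 324.23702801412094 200.2408761213962 [[-0.818, -0.575, 0.02], [-0.406, 0.552, -0.728], [0.408, -0.604, -0.685]] [362.3 299.7 796.9]
{'time_s': 0.1, 'joint_pos': array([-7.58606818e+01,  1.83500213e+01,  8.96982982e+01, -2.88414156e-04,
        7.20423893e+01, -1.14486986e+00]), 'qvel': array([ 0.10131816, -0.03783581, -0.15631597, -0.05753656,  0.07442188,
        0.13030195]), 'tau': array([-9.12813334e-05, -4.16410124e+01, -2.34705001e+01, -5.76425964e-05,
        4.91171668e-03, -8.86468371e-06]), 'eef_pos': array([ 151.48478226, -554.26859511,  230.55340643]), 'tcp_rot': array([-1.79998462e+02,  9.06961940e-02, -7.47157216e+01]), 'force': array([-0.47200968,  1.38214372,  0.08493713]), 'torque': array([-0.00983451, -0.00012339, -0.01153978]), 'opening': 85.65653320538807}
```

View pics/top0.png

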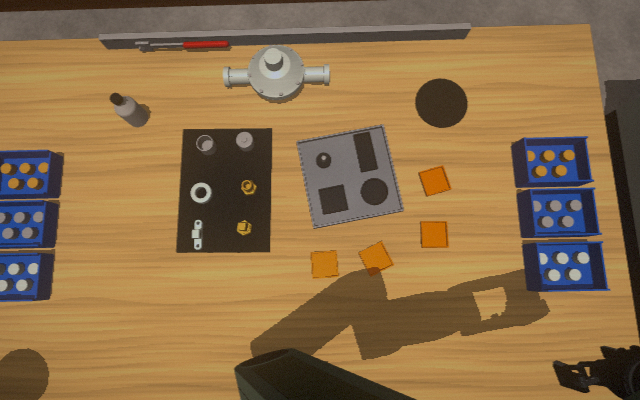

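View pics/side0.png

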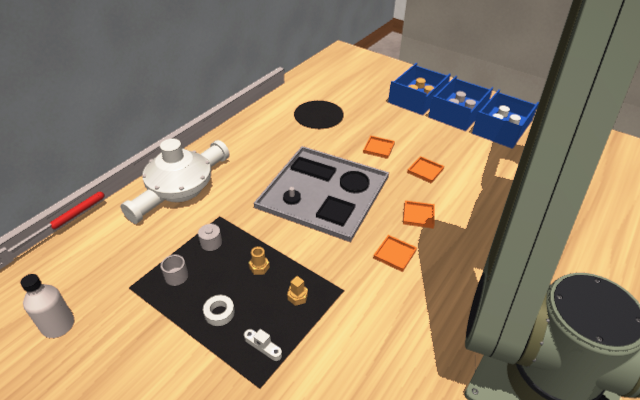

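The top view shows these candidates:
- **Cup:** open cup at (205,143), closed cap at (245,140).
- **Union:** bored union at (248,187), square-headed plug at (244,227).
- **Single parts:** ring at (201,193), rocker at (197,234).
- **Tray nests:** post (323,160), long (365,152), square (332,199), round (374,191).
- **Decoys:** orange squares at (435,180), (434,234), (376,257), (325,264); a black disc at (441,103).

Next I'll check these in close crops and measure.

```bash
cat > h.py <<'E'
import numpy as np,cv2
def load(n): return dict(np.load(n))
def cloud(c):
    f=200/np.tan(np.radians(c["vfov"])/2)
    v,u=np.mgrid[0:400,0:640].astype(float); z=c["z_map"].astype(float)
    P=np.stack([(u-c["cx"])/f*z,(v-c["cy"])/f*z,z],-1)
    X=(P-c["t"])@c["R"]; X[z==0]=np.nan
    return X
E
python3 - <<'E'
from h import *
t=load("top0.npz");s=load("side0.npz")
a=cv2.resize(t["image"][120:255,170:410],None,fx=3.3,fy=3.3,interpolation=cv2.INTER_CUBIC)
cv2.imwrite("pics/tcrop.png",a[:,:,::-1])
a=cv2.resize(s["image"][200:390,130:350],None,fx=3.1,fy=3.1,interpolation=cv2.INTER_CUBIC)
cv2.imwrite("pics/scrop.png",a[:,:,::-1])
X=cloud(t);Y=cloud(s)
for u,v in [(100,250),(290,330),(500,60),(500,300),(150,60),(300,150),(225,170),(190,140),(320,130),(450,330)]: print("top",u,v,X[v,u].round(1))
for u,v in [(330,100),(230,250),(330,220),(110,290),(380,300),(200,340),(270,110),(300,380)]: print("side",u,v,Y[v,u].round(1))
for n,u,v in [("cup",205,143),("cap",245,140),("un",248,187),("pl",244,227),("ring",201,184),("rock",197,234),("post",323,160),("long",365,152),("sq",332,199),("rd",374,191)]: print(n,X[v,u].round(1))
for n,u,v in [("cup",174,270),("cap",208,235),("un",258,255),("pl",297,287),("rock",262,340),("post",291,195),("long",313,168),("sq",336,210),("rd",354,181)]: print(n,Y[v,u].round(1))
E
```

```text
top 100 250 [384.4 478.9  -2.4]
top 290 330 [178.9  -7.2  -5.6]
top 500 60 [ 881.3 -590.8   -3.2]
top 500 300 [ 241.8 -527.    -5.7]
top 150 60 [912.7 379.1  -6.4]
top 300 150 [ 6.374e+02 -3.860e+01  4.000e-01]
top 225 170 [588.  160.4  -1.1]
top 190 140 [ 6.730e+02  2.561e+02 -6.000e-01]
top 320 130 [692.2 -92.8  -1.2]
top 450 330 [ 172.8 -398.5   -4.9]
side 330 100 [ 775.8 -503.1    0.8]
side 230 250 [611.   94.9   3.9]
side 330 220 [491.9 -91.2   9.7]
side 110 290 [727.3 298.4   0. ]
side 380 300 [301.5  19.4   1.6]
side 200 340 [513.1 274.8   1.3]
side 270 110 [ 878.1 -353.1    4.2]
side 300 380 [329.4 230.5  -1.7]
cup [661.6 213.7   5.3]
cap [655.1 100.5  40.4]
un [536.1  95.4  19.6]
pl [429.9  99.3  48. ]
ring [547.  217.   18.9]
rock [416.2 217.7  37.5]
post [601.4 -98.4  25. ]
long [ 626.  -209.4    5.4]
sq [ 502.5 -119.4    6. ]
rd [ 521.7 -228.6    2.3]
cup [662.2 197.6   5.7]
cap [649.4 111.6  39. ]
un [540.7  86.7  29.3]
pl [423.3 114.3  49. ]
rock [409.1 228.1  40. ]
post [602.7 -96.9  18.5]
long [ 627.  -214.2    7.5]
sq [ 500.5 -127.3    6.5]
rd [ 521.2 -234.     6.4]
```

View pics/tcrop.png

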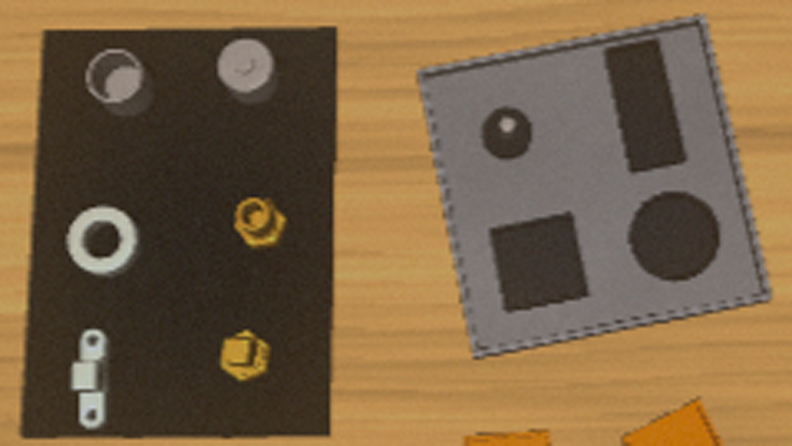

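View pics/scrop.png

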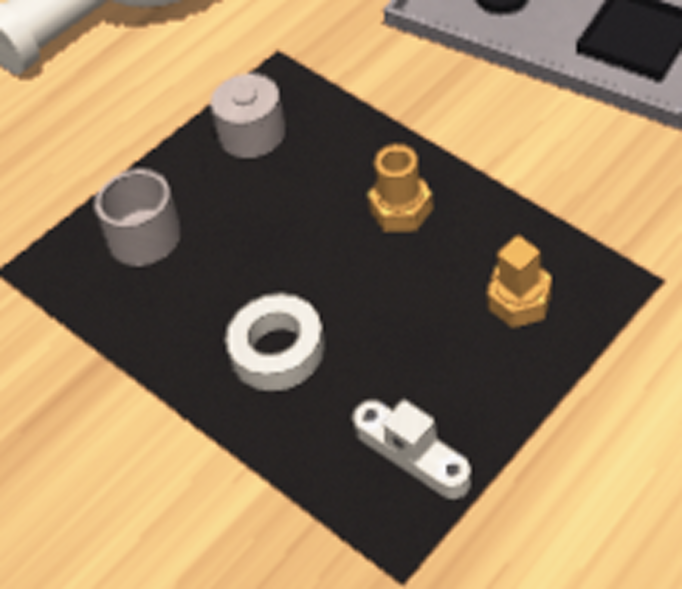

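The crops confirm the choices: open cup at top-left of the mat, bored union at right-middle, square-headed plug below it, closed cap with button at top-right. Next is precise measurement.

```bash
python3 - <<'E'
from h import *
for n in ("top","side"):
    c=load(n+"0.npz");X=cloud(c); hsv=cv2.cvtColor(c["image"],cv2.COLOR_RGB2HSV).astype(int)
    def circ(name,c0,zlo,zhi,rad=45):
        d=np.hypot(X[...,0]-c0[0],X[...,1]-c0[1]); m=(d<rad)&(X[...,2]>zlo)&(X[...,2]<zhi)
        p=X[m]; (cx,cy),r=cv2.minEnclosingCircle(p[:,:2].astype(np.float32)); 
        print(n,name,m.sum(),(cx.__round__(1),cy.__round__(1)),"r",round(r,1),"mean",p[:,:2].mean(0).round(1), "z95",np.percentile(p[:,2],[50,95]).round(1)); return p
    circ("cup",(656,205),32,60); circ("cap",(656,108),32,60)
    circ("union",(537,95),42,60);circ("plug",(428,104),42,60)
    circ("ring",(530,213),17,35)
    p=circ("rockblk",(414,223),32,50)
    p=circ("rock",(414,223),11,50,55); r=cv2.minAreaRect(p[:,:2].astype(np.float32)); print("rect",r)
    circ("post",(600,-97),22,45)
    # dark nests on tray
    for nm,c0,R in [("post",(602,-97),30),("long",(626,-210),65),("sq",(502,-122),50),("rd",(521,-229),50)]:
        d=np.hypot(X[...,0]-c0[0],X[...,1]-c0[1]); m=(d<R)&(hsv[...,2]<75)
        m=m.astype(np.uint8); k,l,st,ce=cv2.connectedComponentsWithStats(m); i=1+np.argmax(st[1:,4]); m=l==i
        q=X[m][:,:2].astype(np.float32); r=cv2.minAreaRect(q); (a,b),rr=cv2.minEnclosingCircle(q)
        print(n,nm,m.sum(),"rect",np.round(r[0],1),np.round(r[1],1),round(r[2],1),"circ",round(a,1),round(b,1),round(rr,1),"mean",q.mean(0).round(1),"z",np.median(X[m][:,2]).round(1))
E
```

```text
top cup 89 (650.1, 206.3) r 22.3 mean [650.6 206.2] z95 [39.1 42.8]
top cap 215 (658.0, 104.8) r 22.1 mean [657.8 104.2] z95 [36.7 41.7]
top union 50 (535.9, 95.5) r 12.7 mean [536.3  95.2] z95 [48.1 51.2]
top plug 56 (433.3, 107.1) r 11.9 mean [432.9 106.6] z95 [48.6 51.2]
top ring 235 (525.2, 218.3) r 27.2 mean [524.7 218.1] z95 [20.6 23.3]
top rockblk 65 (418.3, 223.7) r 12.8 mean [418.5 223. ] z95 [36.6 39.6]
top rock 231 (417.6, 223.0) r 37.0 mean [417.1 222.6] z95 [16.6 38.4]
rect ((417.4881896972656, 223.5818328857422), (73.87060546875, 18.996620178222656), 1.7131556272506714)
top post 21 (605.8, -98.4) r 5.5 mean [604.9 -98.5] z95 [32.6 34.9]
top post 152 rect [605.6 -98.8] [36.6 38.2] 85.3 circ 606.2 -98.0 20.3 mean [604.1 -99.4] z 11.4
top long 634 rect [ 626.9 -208.3] [101.9  43.8] 9.5 circ 626.2 -209.2 53.7 mean [ 626.8 -209.3] z 5.1
top sq 649 rect [ 502.1 -121.4] [66.8 64.1] 9.8 circ 502.1 -120.9 45.0 mean [ 502.2 -121.8] z 5.1
top rd 564 rect [ 520.3 -227.1] [66.7 68.4] 86.7 circ 520.1 -229.2 36.0 mean [ 520.8 -228.2] z 5.2
side cup 254 (647.2, 205.5) r 23.3 mean [646.
[... 326 characters left out ...]
415.1, 222.3) r 13.9 mean [413.8 223.5] z95 [39.  41.4]
side rock 555 (414.9, 222.0) r 38.2 mean [411.4 224.4] z95 [18.7 40.2]
rect ((414.94805908203125, 222.525390625), (19.616178512573242, 76.36756896972656), 89.90052795410156)
side post 41 (603.0, -99.5) r 6.7 mean [601.7 -98.2] z95 [32.6 37.3]
side post 163 rect [602.  -97.2] [38.3 37.1] 40.4 circ 602.0 -99.1 21.0 mean [600.2 -94.8] z 14.1
side long 609 rect [ 627.1 -208.7] [110.9  48.5] 10.7 circ 626.9 -208.2 57.7 mean [ 625.1 -210.4] z 9.0
side sq 716 rect [ 498.3 -121.3] [66.9 69.8] 10.6 circ 499.2 -122.0 46.5 mean [ 499.8 -122.7] z 8.6
side rd 508 rect [ 517.4 -227. ] [67.9 70.3] 52.3 circ 515.8 -227.4 36.3 mean [ 518.4 -229.4] z 8.6
```

Averaging the two cameras gives these world positions in mm:

| Item | x | y | yaw |
|---|---|---|---|
| Cup | 649 | 206 | free |
| Union | 534 | 95 | free |
| Ring | 523 | 217.5 | free |
| Rocker | 416 | 223 | ~1° |
| Post | 604 | -99 | – |
| Long well | 626.5 | -209 | ~10° |
| Square well | 500.5 | -121.7 | – |
| Round well | 519 | -228 | – |

I'll start with the rocker.

```bash
cat >> h.py <<'E'
def go(x,y,z,yaw=None):
    from workcell import get_state
    from scipy.spatial.transform import Rotation as Ro
    s=get_state(); p=s["eef_pos"]; R=Ro.from_euler("xyz",s["tcp_rot"],degrees=True).as_matrix()
    w=R.T@(np.array([x,y,z])-p)
    print("t",round(s["time_s"],2),"at",p.round(1),s["tcp_rot"].round(2),"F",s["force"].round(1),"open",round(s["opening"],1),"tool d",w.round(1), "spin", None if yaw is None else round(np.radians(s["tcp_rot"][2]-yaw),4))
E
echo ok
```

```text
ok
```

Emit:
step_arm([
  [0, -40, 0],
  [0, -40, 0],
  [0, -40, 0],
  [0, -40, 0],
  [-20, -40, 0],
  [-40, -30, 0],
  [-45, -10, 0],
  [-45, 0, 0],
  [-45, 0, 0],
  [-45, 0, 0],
  [-45, 0, 0],
  [-45, 0, 0],
], spin=[0.127, 0.126, 0, 0, 0, 0, 0, 0, 0, 0, 0, 0], fingers=[100, 100, 100, 100, 100, 100, 100, 100, 100, 100, 100, 100])

```text
time_s: 1.6
eef_pos: [384.8, -204.8, 231.0]
tcp_rot: [180.0, 0.0, -89.2]
force: [0.5, 0.3, 0.6]
opening: 85.5
```

```bash
python3 -c "
from h import *
go(416,223,130,-89.2)"
```

```text
t 1.6 at [ 384.8 -204.8  231. ] [ 1.7998e+02  2.0000e-02 -8.9230e+01] F [0.5 0.3 0.6] open 85.5 tool d [-427.3  -37.   101.2] spin -0.0005
```

Emit:
step_arm([
  [-45, -10, 0],
  [-45, -10, 0],
  [-45, -10, 0],
  [-45, 0, 0],
  [-45, 0, 15],
  [-45, 0, 15],
  [-45, 0, 20],
  [-45, 0, 20],
  [-30, 0, 20],
  [0, 0, 0],
  [0, 0, 0],
], spin=[0, 0, 0, 0, 0, 0, 0, 0, 0, 0, 0], fingers=[100, 100, 100, 100, 100, 100, 100, 100, 100, 100, 100])

```text
time_s: 2.98
eef_pos: [409.8, 183.5, 141.4]
tcp_rot: [180.0, -0.0, -89.2]
force: [0.0, -0.2, 0.1]
opening: 85.6
```

```bash
python3 -c "
from h import *
go(416,223,19,-89.2)"
```

```text
t 2.98 at [409.8 183.5 141.4] [ 1.7999e+02 -3.0000e-02 -8.9200e+01] F [ 0.  -0.2  0.1] open 85.6 tool d [-39.5  -6.7 122.4] spin -0.0
```

Emit:
step_arm([
  [-20, -4, 0],
  [-19.5, -2.7, 20],
  [0, 0, 25],
  [0, 0, 25],
  [0, 0, 25],
  [0, 0, 15],
  [0, 0, 8],
  [0, 0, 4],
  [0, 0, 0],
], spin=[0, 0, 0, 0, 0, 0, 0, 0, 0], fingers=[100, 100, 100, 100, 100, 100, 100, 100, 100])

```text
time_s: 4.1
eef_pos: [416.4, 223.8, 19.6]
tcp_rot: [-180.0, 0.0, -89.2]
force: [-0.5, 0.2, -0.1]
opening: 85.2
```

```bash
python3 - <<'E'
from h import *
from workcell import *
go(416,223,19,-89.2)
t=read_camera("top")["image"];s=read_camera("side")["image"]
a=np.hstack([cv2.resize(t[170:290,130:290],(400,300)),cv2.resize(s[270:390,180:340],(400,300))])
cv2.imwrite("pics/r1.png",a[:,:,::-1])
E
```

```text
t 4.1 at [416.4 223.8  19.6] [-1.7996e+02  2.0000e-02 -8.9220e+01] F [-0.5  0.2 -0.1] open 85.2 tool d [0.7 0.4 0.6] spin -0.0004
```

View pics/r1.png

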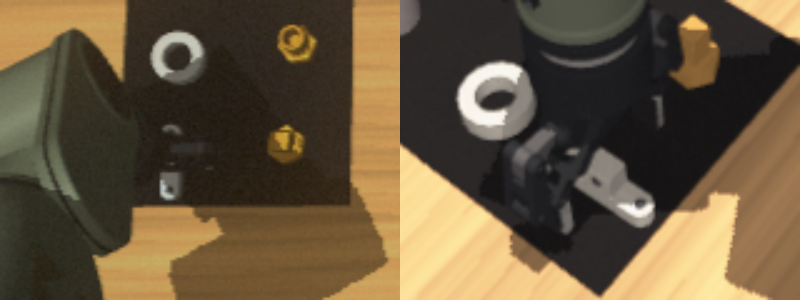

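The side crop (right) shows the pads straddling the rocker's block, around crop (610,175). The nearest other part is the plug, clear to the upper right. Closing now.

Emit:
step_arm([
  [0, 0, 0],
  [0, 0, 0],
  [0, 0, 0],
  [0, 0, 0],
  [0, 0, 0],
  [0, 0, 0],
  [0, 0, 0],
  [0, 0, 0],
], spin=[0, 0, 0, 0, 0, 0, 0, 0], fingers=[0, 0, 0, 0, 0, 0, 0, 0])

```text
time_s: 5.2
eef_pos: [416.1, 223.6, 19.5]
tcp_rot: [-180.0, 0.0, -89.2]
force: [0.2, -1.0, 5.7]
opening: 16.3
```

Emit:
step_arm([
  [0, 0, -10],
  [0, 0, -25],
  [0, 0, -30],
  [0, 0, -25],
  [0, 0, 0],
  [0, 0, 0],
], spin=[0, 0, 0, 0, 0, 0], fingers=[0, 0, 0, 0, 0, 0])

```text
time_s: 5.95
eef_pos: [415.2, 223.2, 108.4]
tcp_rot: [179.9, -0.0, -89.2]
force: [-0.5, -0.2, -1.6]
opening: 16.8
```

```bash
python3 - <<'E'
from h import *
from workcell import *
go(626.5,-209,109,-80)
s=read_camera("side")["image"]
a=cv2.resize(s[200:390,150:390],(720,570))
cv2.imwrite("pics/r2.png",a[:,:,::-1])
E
```

```text
t 5.95 at [415.2 223.2 108.4] [ 1.7991e+02 -5.0000e-02 -8.9210e+01] F [-0.5 -0.2 -1.6] open 16.8 tool d [ 435.1 -205.3   -0.5] spin -0.1608
```

View pics/r2.png

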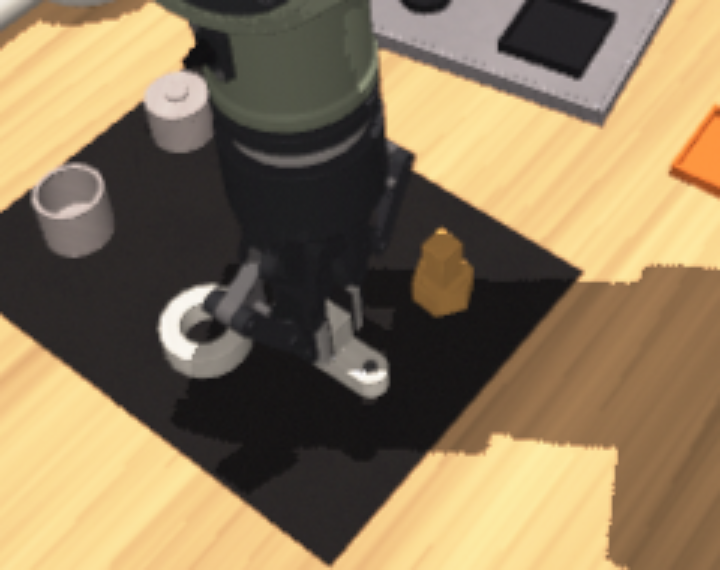

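Emit:
step_arm([
  [25, -10, 0],
  [40, -20, 0],
  [40, -20, 0],
  [40, -20, 0],
  [40, -20, 0],
  [40, -20, 0],
  [40, -20, 0],
  [40, -20, 0],
  [40, -20, 0],
  [40, -20, 0],
  [40, -15, 0],
  [10, 0, 0],
], spin=[0, 0, 0, 0, 0, 0, 0, 0, 0, 0, 0, 0], fingers=[0, 0, 0, 0, 0, 0, 0, 0, 0, 0, 0, 0])

```text
time_s: 7.5
eef_pos: [627.0, -210.7, 107.1]
tcp_rot: [179.9, 0.0, -89.3]
force: [-0.1, 1.3, -1.3]
opening: 16.9
```

Emit:
step_arm([
  [0, 0, 0],
  [0, 0, 0],
  [0, 0, 0],
  [0, 0, 0],
], spin=[-0.08, -0.08, 0, 0], fingers=[0, 0, 0, 0])

```text
time_s: 8.0
eef_pos: [626.5, -207.9, 108.7]
tcp_rot: [179.9, 0.0, -80.1]
force: [-0.5, -0.4, -0.3]
opening: 16.5
```

```bash
python3 - <<'E'
from h import *
from workcell import *
go(626.5,-209,24,-80)
c=read_camera("side");s=c["image"]
t=read_camera("top")["image"]
a=np.hstack([cv2.resize(t[100:260,270:430],(400,400)),cv2.resize(s[110:270,240:400],(400,400))])
cv2.imwrite("pics/r3.png",a[:,:,::-1])
E
```

```text
t 8.0 at [ 626.5 -207.9  108.7] [ 1.7993e+02  4.0000e-02 -8.0080e+01] F [-0.5 -0.4 -0.3] open 16.5 tool d [ 1.1  0.1 84.7] spin -0.0014
```

View pics/r3.png

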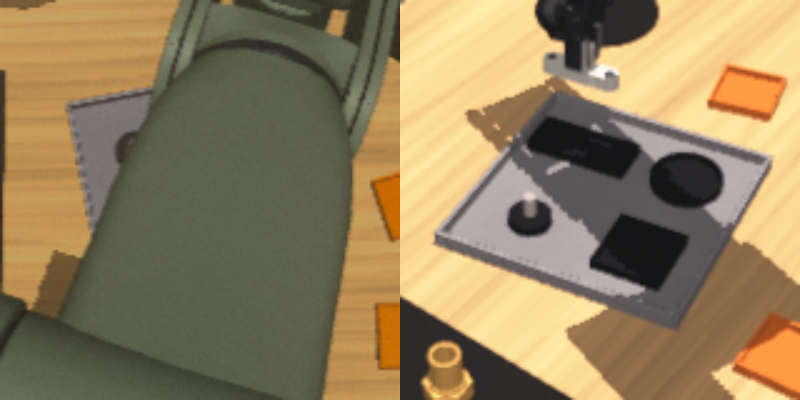

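The side crop shows the rocker level and parallel to the long well (crop (583,147)) above it. Lowering.

Emit:
step_arm([
  [1, 0, 25],
  [0, 0, 25],
  [0, 0, 20],
  [0, 0, 8],
  [0, 0, 3],
  [0, 0, 3],
  [0, 0, 0],
  [0, 0, 0],
], spin=[0, 0, 0, 0, 0, 0, 0, 0], fingers=[0, 0, 0, 0, 0, 0, 0, 0])

```text
time_s: 9.1
eef_pos: [627.5, -209.7, 25.9]
tcp_rot: [-179.9, -0.0, -80.0]
force: [-0.0, -0.8, -2.1]
opening: 16.4
```

Emit:
step_arm([
  [0, 0, 0],
  [0, 0, 0],
  [0, 0, 0],
  [0, 0, 0],
  [0, 0, -10],
  [0, 0, -25],
  [0, 0, -40],
  [0, 0, -30],
  [0, 0, 0],
], spin=[0, 0, 0, 0, 0, 0, 0, 0, 0], fingers=[100, 100, 100, 100, 100, 100, 100, 100, 100])

```text
time_s: 10.22
eef_pos: [628.9, -210.2, 134.0]
tcp_rot: [-179.7, -0.2, -80.0]
force: [0.5, 0.6, 0.5]
opening: 85.8
```

```bash
python3 - <<'E'
from h import *
from workcell import *
go(523,217.5,130,-90)
c=read_camera("side");s=c["image"]
np.savez("side1.npz",**c)
a=cv2.resize(s[110:270,240:400],(560,560))
cv2.imwrite("pics/r4.png",a[:,:,::-1])
E
```

```text
t 10.22 at [ 628.9 -210.2  134. ] [-179.65   -0.2   -80.04] F [0.5 0.6 0.5] open 85.8 tool d [-439.6   30.4    2.3] spin 0.1738
```

View pics/r4.png

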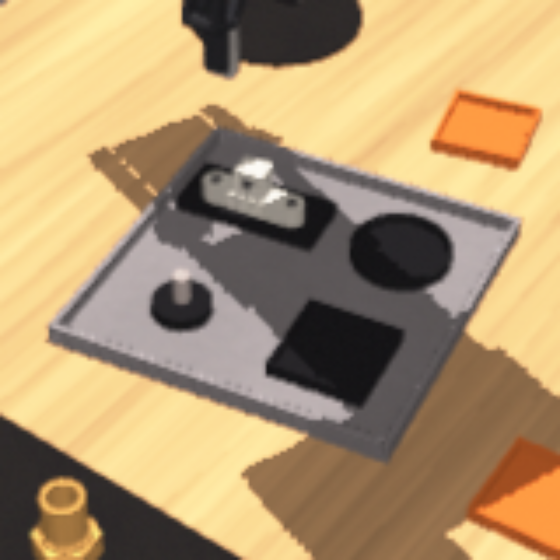

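The rocker lies flat in the long well (crop (253,195)). The union is next, keeping the same yaw since its tube is round.

```bash
python3 -c "
from h import *
go(534,95,25,-80)"
```

```text
t 10.28 at [ 627.7 -209.7  131.8] [-1.7986e+02 -9.0000e-02 -8.0040e+01] F [ 0.5 -0.1 -0.5] open 85.4 tool d [-316.5   39.9  106.3] spin -0.0007
```

Emit:
step_arm([
  [-25, 5, 0],
  [-40, 5, 0],
  [-40, 5, 0],
  [-40, 5, 0],
  [-40, 5, 0],
  [-40, 5, 0],
  [-40, 5, 0],
  [-35, 5, 0],
  [-16.5, 0, 0],
  [0, 0, 0],
  [0, 0, 0],
], spin=[0, 0, 0, 0, 0, 0, 0, 0, 0, 0, 0], fingers=[100, 100, 100, 100, 100, 100, 100, 100, 100, 100, 100])

```text
time_s: 11.65
eef_pos: [533.3, 94.4, 130.0]
tcp_rot: [180.0, -0.0, -80.1]
force: [-0.9, -0.0, 0.1]
opening: 85.4
```

```bash
python3 -c "
from h import *
go(534,95,25,-80)"
```

```text
t 11.65 at [533.3  94.4 130. ] [ 1.7997e+02 -3.0000e-02 -8.0080e+01] F [-0.9 -0.   0.1] open 85.4 tool d [ -0.6  -0.8 105. ] spin -0.0013
```

Emit:
step_arm([
  [0, -0.7, 20],
  [0, 0, 30],
  [0, 0, 30],
  [0, 0, 15],
  [0, 0, 7],
  [0, 0, 2],
  [0, 0, 0],
], spin=[0, 0, 0, 0, 0, 0, 0], fingers=[100, 100, 100, 100, 100, 100, 100])

```text
time_s: 12.52
eef_pos: [534.3, 95.4, 27.0]
tcp_rot: [-179.9, -0.0, -80.0]
force: [1.0, -1.2, -0.0]
opening: 85.0
```

```bash
python3 - <<'E'
from h import *
from workcell import *
go(534,95,25,-80)
t=read_camera("top")["image"];s=read_camera("side")["image"]
a=np.hstack([cv2.resize(t[130:250,170:330],(400,300)),cv2.resize(s[200:320,180:340],(400,300))])
cv2.imwrite("pics/u1.png",a[:,:,::-1])
E
```

```text
t 12.53 at [534.3  95.4  27. ] [-1.7991e+02 -1.0000e-02 -8.0040e+01] F [ 1.  -1.2 -0. ] open 85.0 tool d [0.4 0.4 2. ] spin -0.0008
```

View pics/u1.png

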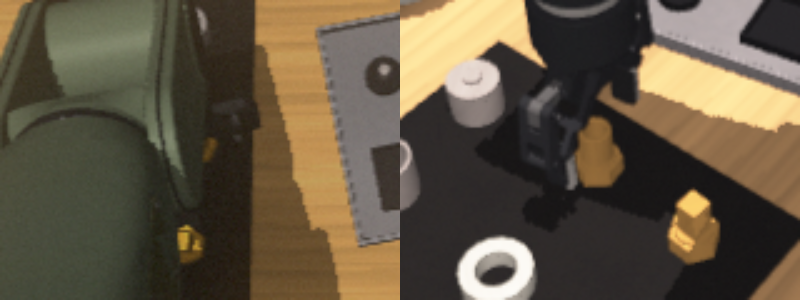

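The side crop shows the union (600,150) between the open fingers, with the plug and cap clear. Gripping and lifting.

Emit:
step_arm([
  [0, 0, 0],
  [0, 0, 0],
  [0, 0, 0],
  [0, 0, 0],
  [0, 0, 0],
  [0, 0, 0],
  [0, 0, 0],
  [0, 0, -10],
  [0, 0, -25],
  [0, 0, -30],
  [0, 0, -25],
  [0, 0, 0],
], spin=[0, 0, 0, 0, 0, 0, 0, 0, 0, 0, 0, 0], fingers=[0, 0, 0, 0, 0, 0, 0, 0, 0, 0, 0, 0])

```text
time_s: 14.12
eef_pos: [534.7, 95.6, 118.0]
tcp_rot: [-179.8, -0.0, -80.0]
force: [-0.3, 0.6, -2.1]
opening: 24.0
```

```bash
python3 - <<'E'
from h import *
from workcell import *
go(500.5,-121.7,30,-80)
s=read_camera("side")["image"]
a=cv2.resize(s[150:340,180:420],(720,570))
cv2.imwrite("pics/u2.png",a[:,:,::-1])
E
```

```text
t 14.12 at [534.7  95.6 118. ] [-1.7978e+02 -1.0000e-02 -8.0040e+01] F [-0.3  0.6 -2.1] open 24.0 tool d [208.1  71.6  87.7] spin -0.0007
```

View pics/u2.png

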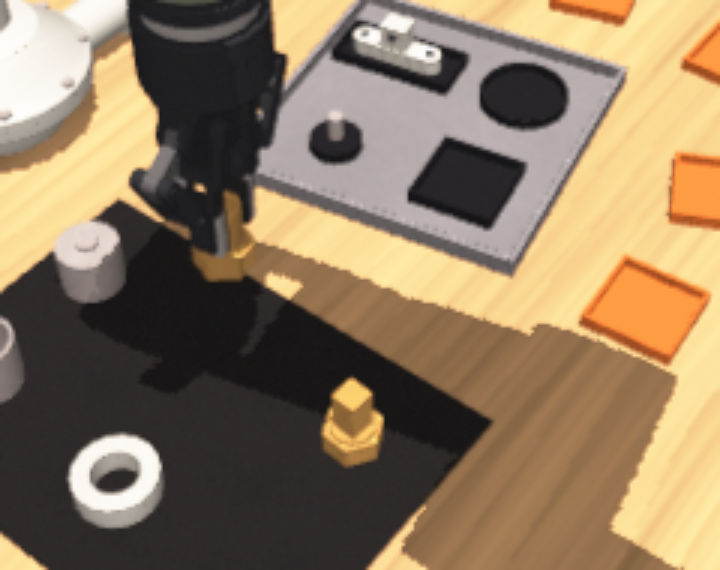

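Emit:
step_arm([
  [25, 10, 0],
  [35, 13, 0],
  [38, 13, 0],
  [38, 13, 0],
  [38, 13, 0],
  [24, 9, 0],
  [10, 0, 0],
  [0, 0, 0],
  [0, 0, 0],
], spin=[0, 0, 0, 0, 0, 0, 0, 0, 0], fingers=[0, 0, 0, 0, 0, 0, 0, 0, 0])

```text
time_s: 15.3
eef_pos: [499.7, -120.8, 115.9]
tcp_rot: [180.0, 0.0, -80.0]
force: [-0.2, 0.3, -0.2]
opening: 23.6
```

```bash
python3 - <<'E'
from h import *
from workcell import *
go(500.5,-121.7,31,-80)
s=read_camera("side")["image"]
a=cv2.resize(s[110:270,240:400],(560,560))
cv2.imwrite("pics/u3.png",a[:,:,::-1])
E
```

```text
t 15.3 at [ 499.7 -120.8  115.9] [ 1.7996e+02  4.0000e-02 -8.0000e+01] F [-0.2  0.3 -0.2] open 23.6 tool d [ 1.1 -0.7 84.9] spin 0.0001
```

View pics/u3.png

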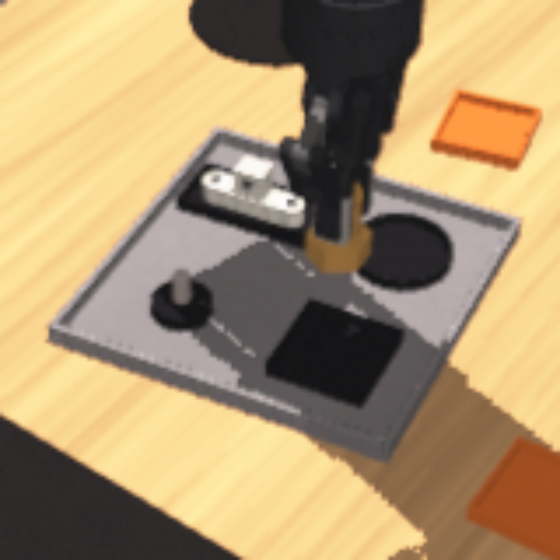

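The union hangs upright above the square well. Lowering 83.5 mm and releasing.

Emit:
step_arm([
  [1, -0.7, 20],
  [0, 0, 30],
  [0, 0, 20],
  [0, 0, 8],
  [0, 0, 3],
  [0, 0, 2.5],
  [0, 0, 0],
  [0, 0, 0],
], spin=[0, 0, 0, 0, 0, 0, 0, 0], fingers=[0, 0, 0, 0, 0, 0, 0, 0])

```text
time_s: 16.35
eef_pos: [500.9, -122.7, 33.3]
tcp_rot: [-179.9, -0.0, -80.0]
force: [-0.3, -0.5, -1.1]
opening: 23.7
```

Emit:
step_arm([
  [0, 0, 0],
  [0, 0, 0],
  [0, 0, 0],
  [0, 0, 0],
  [0, 0, -10],
  [0, 0, -25],
  [0, 0, -40],
  [0, 0, -30],
  [0, 0, 0],
  [0, 0, 0],
], spin=[0, 0, 0, 0, 0, 0, 0, 0, 0, 0], fingers=[100, 100, 100, 100, 100, 100, 100, 100, 100, 100])

```text
time_s: 17.6
eef_pos: [500.0, -122.4, 137.4]
tcp_rot: [179.9, 0.0, -80.0]
force: [-0.7, -0.8, -0.0]
opening: 85.5
```

```bash
python3 - <<'E'
from h import *
from workcell import *
go(649,206,130,-80)
s=read_camera("side")["image"]
a=cv2.resize(s[110:270,240:400],(560,560))
cv2.imwrite("pics/u4.png",a[:,:,::-1])
E
```

```text
t 17.6 at [ 500.  -122.4  137.4] [ 1.7995e+02  2.0000e-02 -8.0040e+01] F [-0.7 -0.8 -0. ] open 85.5 tool d [-297.7 -203.6    7.3] spin -0.0007
```

View pics/u4.png

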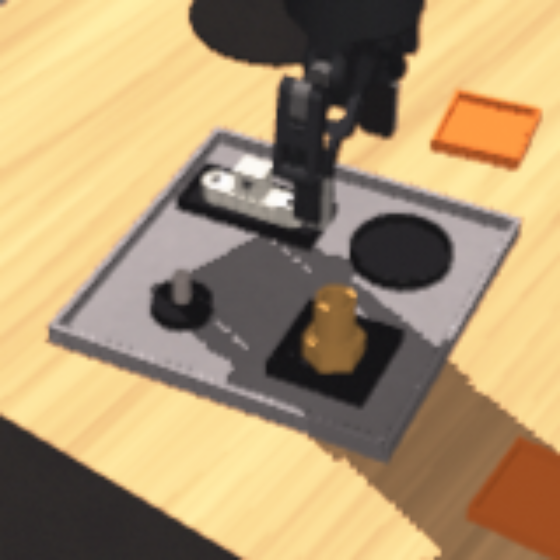

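The union stands in the square well at crop (335,330). Now the cup.

Emit:
step_arm([
  [-25, -17, 0],
  [-40, -28, 0],
  [-40, -28, 0],
  [-40, -28, 0],
  [-40, -28, 0],
  [-40, -28, 0],
  [-40, -28, 0],
  [-22, -15, 0],
  [-10.5, -4, 0],
  [0, 0, 0],
  [0, 0, 0],
], spin=[0, 0, 0, 0, 0, 0, 0, 0, 0, 0, 0], fingers=[100, 100, 100, 100, 100, 100, 100, 100, 100, 100, 100])

```text
time_s: 19.02
eef_pos: [649.5, 204.5, 137.5]
tcp_rot: [179.9, -0.0, -80.1]
force: [0.9, -0.5, 0.1]
opening: 85.7
```

```bash
python3 -c "
from h import *
go(649,206,18,-80)"
```

```text
t 19.02 at [649.5 204.5 137.5] [ 1.7993e+02 -4.0000e-02 -8.0090e+01] F [ 0.9 -0.5  0.1] open 85.7 tool d [-1.700e+00  1.000e-01  1.195e+02] spin -0.0016
```

Emit:
step_arm([
  [-1.5, 0, 20],
  [0, 0, 30],
  [0, 0, 30],
  [0, 0, 15],
  [0, 0, 0],
  [0, 0, 0],
], spin=[0, 0, 0, 0, 0, 0], fingers=[100, 100, 100, 100, 100, 100])

```text
time_s: 19.77
eef_pos: [650.7, 207.1, 44.2]
tcp_rot: [-179.9, 0.0, -80.1]
force: [0.7, -0.6, 0.3]
opening: 85.0
```

```bash
python3 - <<'E'
from h import *
from workcell import *
go(649,206,18,-80)
t=read_camera("top")["image"];s=read_camera("side")["image"]
a=np.hstack([cv2.resize(t[80:200,140:300],(400,300)),cv2.resize(s[180:300,100:260],(400,300))])
cv2.imwrite("pics/c1.png",a[:,:,::-1])
E
```

```text
t 19.77 at [650.7 207.1  44.2] [-1.7986e+02  1.0000e-02 -8.0060e+01] F [ 0.7 -0.6  0.3] open 85.0 tool d [ 0.8  2.  26.2] spin -0.0011
```

View pics/c1.png

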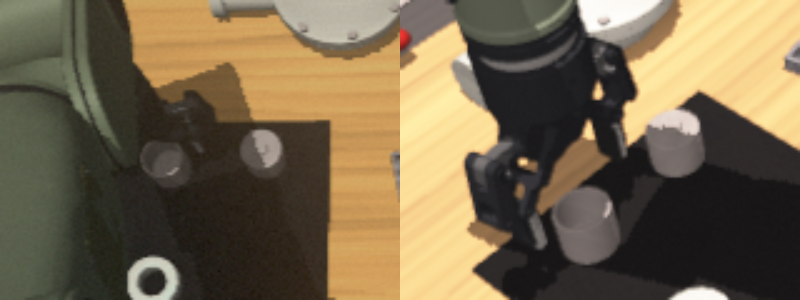

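The side crop shows the open cup (587,225) between the fingers and the cap (675,140) clear of the right one. Descending and gripping.

Emit:
step_arm([
  [0, 1, 12],
  [0, 0.5, 10],
  [0, 0, 4],
  [0, 0, 0],
  [0, 0, 0],
  [0, 0, 0],
  [0, 0, 0],
  [0, 0, 0],
  [0, 0, 0],
], spin=[0, 0, 0, 0, 0, 0, 0, 0, 0], fingers=[100, 100, 100, 100, 0, 0, 0, 0, 0])

```text
time_s: 21.0
eef_pos: [648.9, 207.1, 17.5]
tcp_rot: [-179.9, 0.0, -80.0]
force: [-0.1, 0.3, 4.4]
opening: 41.6
```

Emit:
step_arm([
  [0, 0, 0],
  [0, 0, -10],
  [0, 0, -25],
  [0, 0, -30],
  [0, 0, -25],
  [0, 0, 0],
  [0, 0, 0],
], spin=[0, 0, 0, 0, 0, 0, 0], fingers=[0, 0, 0, 0, 0, 0, 0])

```text
time_s: 21.88
eef_pos: [647.4, 206.6, 105.4]
tcp_rot: [179.8, -0.0, -80.0]
force: [0.4, -0.7, -0.9]
opening: 41.8
```

```bash
python3 - <<'E'
from h import *
from workcell import *
go(519,-228,108,-80)
s=read_camera("side")["image"]
a=cv2.resize(s[150:340,80:320],(720,570))
cv2.imwrite("pics/c2.png",a[:,:,::-1])
E
```

```text
t 21.88 at [647.4 206.6 105.4] [ 1.7985e+02 -2.0000e-02 -8.0040e+01] F [ 0.4 -0.7 -0.9] open 41.8 tool d [405.9 201.6  -1.9] spin -0.0007
```

View pics/c2.png

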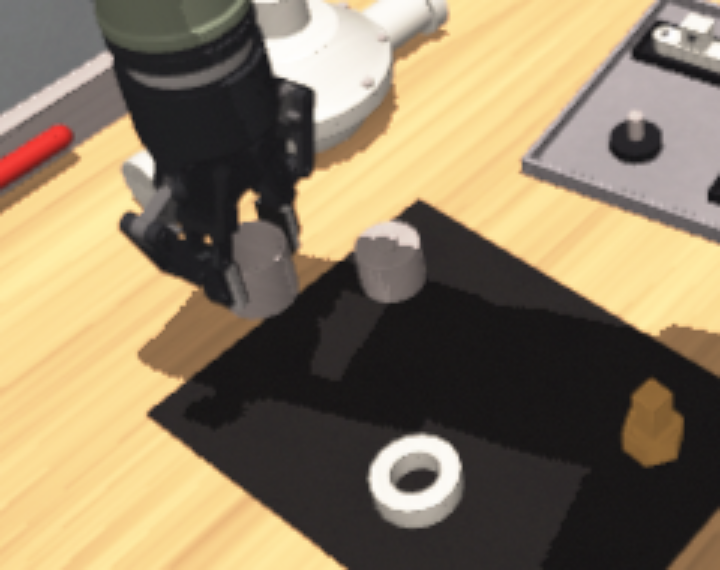

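The cup is held, mouth up. Carrying it to the round well.

Emit:
step_arm([
  [25, 12, 0],
  [40, 20, 0],
  [40, 20, 0],
  [40, 20, 0],
  [40, 20, 0],
  [40, 20, 0],
  [40, 20, 0],
  [40, 20, 0],
  [40, 20, 0],
  [36, 19, 0],
  [18, 8, 0],
  [7, 2.5, 0],
], spin=[0, 0, 0, 0, 0, 0, 0, 0, 0, 0, 0, 0], fingers=[0, 0, 0, 0, 0, 0, 0, 0, 0, 0, 0, 0])

```text
time_s: 23.42
eef_pos: [519.6, -228.2, 106.0]
tcp_rot: [179.9, 0.1, -80.1]
force: [-0.6, -0.5, -0.4]
opening: 41.6
```

Emit:
step_arm([
  [0, 0, 0],
  [0, 0, 0],
], spin=[0, 0], fingers=[0, 0])

```text
time_s: 23.68
eef_pos: [520.4, -226.7, 106.7]
tcp_rot: [180.0, 0.0, -80.0]
force: [-0.6, 0.0, -0.6]
opening: 41.7
```

```bash
python3 - <<'E'
from h import *
from workcell import *
go(519,-228,22,-80)
s=read_camera("side")["image"]
a=cv2.resize(s[110:270,240:400],(560,560))
cv2.imwrite("pics/c3.png",a[:,:,::-1])
E
```

```text
t 23.68 at [ 520.4 -226.7  106.7] [ 1.7999e+02  3.0000e-02 -7.9970e+01] F [-0.6  0.  -0.6] open 41.7 tool d [ 1.1  1.6 84.7] spin 0.0005
```

View pics/c3.png

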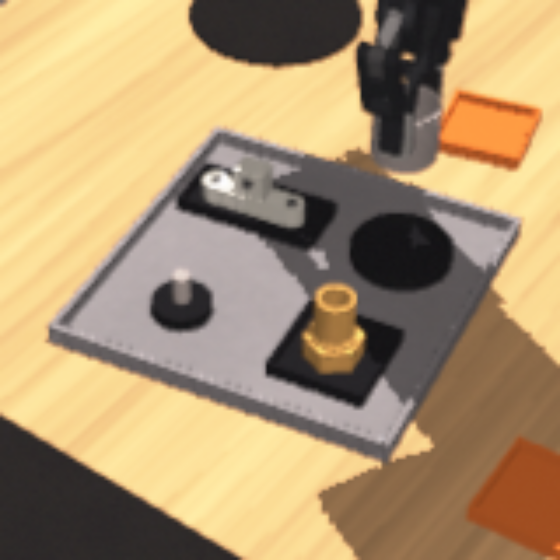

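Emit:
step_arm([
  [1, 1.5, 20],
  [0, 0, 30],
  [0, 0, 20],
  [0, 0, 8],
  [0, 0, 4],
  [0, 0, 2],
  [0, 0, 0],
  [0, 0, 0],
], spin=[0, 0, 0, 0, 0, 0, 0, 0], fingers=[0, 0, 0, 0, 0, 0, 0, 0])

```text
time_s: 24.72
eef_pos: [519.1, -229.2, 23.3]
tcp_rot: [-180.0, -0.0, -80.0]
force: [0.3, -0.3, -0.4]
opening: 41.7
```

Emit:
step_arm([
  [0, 0, 0],
  [0, 0, 0],
  [0, 0, 0],
  [0, 0, 0],
  [0, 0, -10],
  [0, 0, -25],
  [0, 0, -40],
  [0, 0, -30],
  [0, 0, 0],
  [0, 0, 0],
], spin=[0, 0, 0, 0, 0, 0, 0, 0, 0, 0], fingers=[100, 100, 100, 100, 100, 100, 100, 100, 100, 100])

```text
time_s: 25.98
eef_pos: [518.2, -228.8, 127.3]
tcp_rot: [179.9, 0.0, -80.0]
force: [-0.3, 0.7, 0.1]
opening: 85.2
```

```bash
python3 - <<'E'
from h import *
from workcell import *
go(523,217.5,130,-80)
s=read_camera("side")["image"]
a=cv2.resize(s[110:270,240:400],(560,560))
cv2.imwrite("pics/c4.png",a[:,:,::-1])
E
```

```text
t 25.98 at [ 518.2 -228.8  127.3] [ 1.7995e+02  3.0000e-02 -8.0040e+01] F [-0.3  0.7  0.1] open 85.2 tool d [-438.7  -81.9   -2.5] spin -0.0007
```

View pics/c4.png

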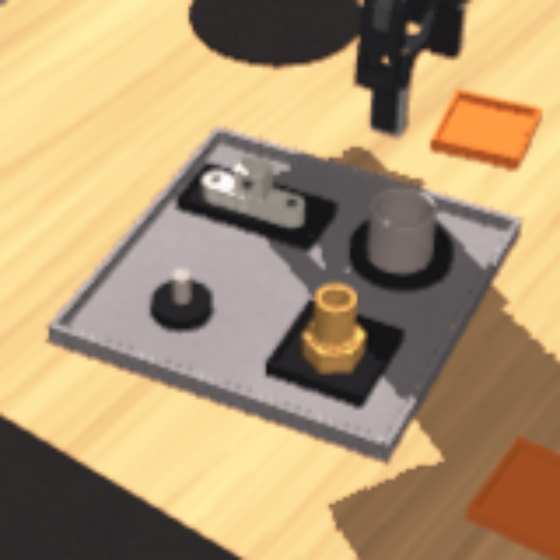

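The cup stands mouth up in the round well (crop (402,230)). Now the ring.

Emit:
step_arm([
  [-25, -4, 0],
  [-40, -8, 0],
  [-40, -8, 0],
  [-40, -8, 0],
  [-40, -8, 0],
  [-40, -8, 0],
  [-40, -8, 0],
  [-40, -8, 0],
  [-40, -8, 0],
  [-40, -8, 0],
  [-35, -5, 0],
  [-18, -1, 0],
], spin=[0, 0, 0, 0, 0, 0, 0, 0, 0, 0, 0, 0], fingers=[100, 100, 100, 100, 100, 100, 100, 100, 100, 100, 100, 100])

```text
time_s: 27.52
eef_pos: [523.0, 217.8, 126.4]
tcp_rot: [179.9, -0.0, -79.9]
force: [-0.2, 0.2, -0.0]
opening: 85.5
```

Emit:
step_arm([
  [0, 0, 20],
  [0, 0, 20],
  [0, 0, 20],
  [0, 0, 0],
  [0, 0, 0],
], spin=[0, 0, 0, 0, 0], fingers=[100, 100, 100, 100, 100])

```text
time_s: 28.15
eef_pos: [524.1, 216.3, 68.1]
tcp_rot: [-180.0, -0.0, -80.1]
force: [0.7, 1.1, 0.5]
opening: 85.9
```

```bash
python3 - <<'E'
from h import *
from workcell import *
go(523,217.5,2,-80)
t=read_camera("top")["image"];s=read_camera("side")["image"]
a=np.hstack([cv2.resize(t[130:250,140:300],(400,300)),cv2.resize(s[230:350,140:300],(400,300))])
cv2.imwrite("pics/g1.png",a[:,:,::-1])
E
```

```text
t 28.15 at [524.1 216.3  68.1] [-1.7999e+02 -1.0000e-02 -8.0060e+01] F [0.7 1.1 0.5] open 85.9 tool d [-1.4  0.9 66.1] spin -0.0011
```

View pics/g1.png

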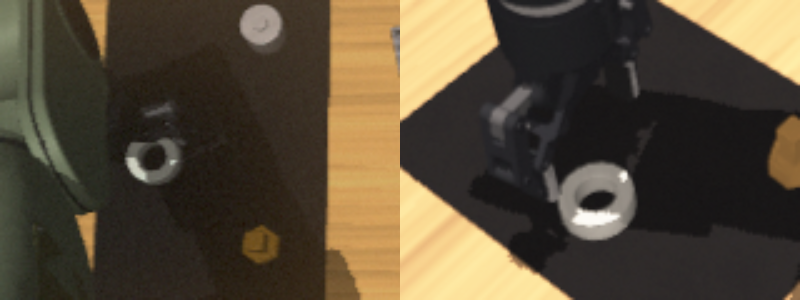

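The ring (side crop (597,200)) lies under the open fingers. Descending to TCP z of about 3 mm; the partly open tips stand higher than that.

Emit:
step_arm([
  [-1.4, 0.9, 15],
  [0, 0, 20],
  [0, 0, 15],
  [0, 0, 8],
  [0, 0, 4],
  [0, 0, 2],
  [0, 0, 0],
  [0, 0, 0],
], spin=[0, 0, 0, 0, 0, 0, 0, 0], fingers=[100, 100, 100, 100, 100, 100, 100, 100])

```text
time_s: 29.25
eef_pos: [523.0, 217.8, 4.2]
tcp_rot: [-180.0, 0.0, -80.0]
force: [0.6, -0.1, -0.4]
opening: 85.2
```

Emit:
step_arm([
  [0, 0, 0],
  [0, 0, 0],
  [0, 0, 0],
  [0, 0, 0],
], spin=[0, 0, 0, 0], fingers=[0, 0, 0, 0])

```text
time_s: 29.75
eef_pos: [522.9, 217.8, 4.6]
tcp_rot: [-180.0, 0.0, -80.0]
force: [-1.1, -1.0, 6.1]
opening: 52.1
```

Emit:
step_arm([
  [0, 0, 0],
  [0, 0, 0],
  [0, 0, -10],
  [0, 0, -25],
  [0, 0, -30],
  [0, 0, -25],
  [0, 0, 0],
  [0, 0, 0],
], spin=[0, 0, 0, 0, 0, 0, 0, 0], fingers=[0, 0, 0, 0, 0, 0, 0, 0])

```text
time_s: 30.75
eef_pos: [522.0, 217.5, 93.0]
tcp_rot: [179.9, -0.0, -80.0]
force: [0.2, -0.5, -0.7]
opening: 52.0
```

```bash
python3 - <<'E'
from h import *
from workcell import *
go(604,-99,94,-80)
s=read_camera("side")["image"]
a=cv2.resize(s[180:370,110:350],(720,570))
cv2.imwrite("pics/g2.png",a[:,:,::-1])
E
```

```text
t 30.75 at [522.  217.5  93. ] [ 1.7991e+02 -3.0000e-02 -8.0040e+01] F [ 0.2 -0.5 -0.7] open 52.0 tool d [325.9 -26.1  -0.9] spin -0.0007
```

View pics/g2.png

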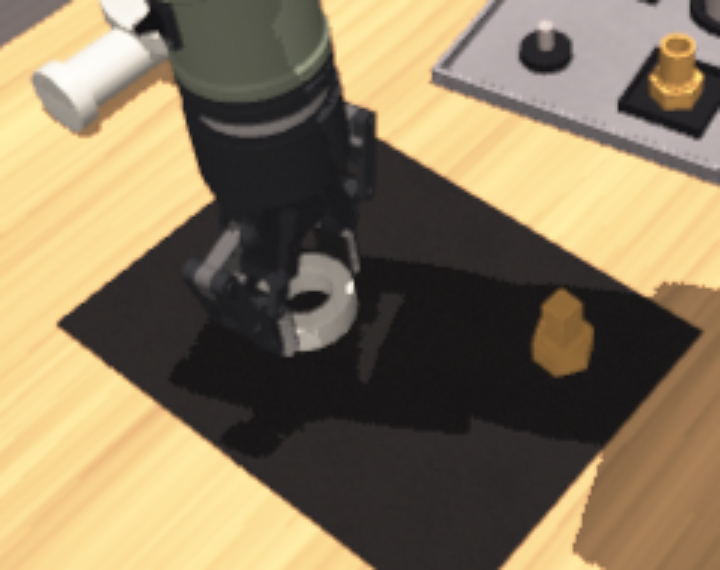

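The ring is held flat. Carrying it to the post.

Emit:
step_arm([
  [25, -2, 0],
  [40, -3, 0],
  [40, -3, 0],
  [40, -3, 0],
  [40, -3, 0],
  [40, -3, 0],
  [40, -3, 0],
  [35, -3, 0],
  [18, -2, 0],
  [8, -1, 0],
  [0, 0, 0],
  [0, 0, 0],
], spin=[0, 0, 0, 0, 0, 0, 0, 0, 0, 0, 0, 0], fingers=[0, 0, 0, 0, 0, 0, 0, 0, 0, 0, 0, 0])

```text
time_s: 32.3
eef_pos: [604.3, -97.8, 93.7]
tcp_rot: [180.0, 0.0, -80.0]
force: [0.8, 0.6, -1.2]
opening: 51.4
```

```bash
python3 - <<'E'
from h import *
from workcell import *
go(604,-99,15,-80)
c=read_camera("side");s=c["image"];np.savez("side2.npz",**c)
a=cv2.resize(s[110:270,220:380],(560,560))
cv2.imwrite("pics/g3.png",a[:,:,::-1])
E
```

```text
t 32.3 at [604.3 -97.8  93.7] [ 1.7997e+02  3.0000e-02 -7.9980e+01] F [ 0.8  0.6 -1.2] open 51.4 tool d [ 1.2  0.5 78.7] spin 0.0003
```

View pics/g3.png

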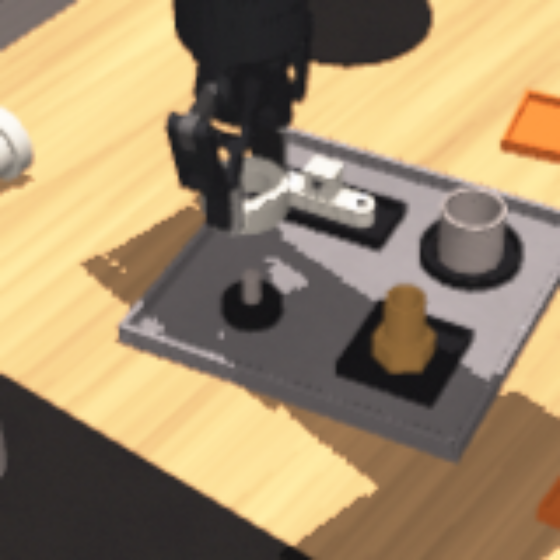

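Emit:
step_arm([
  [1, 0.5, 20],
  [0, 0, 20],
  [0, 0, 8],
  [0, 0, 3],
  [0, 0, 0],
  [0, 0, 0],
], spin=[0, 0, 0, 0, 0, 0], fingers=[0, 0, 0, 0, 0, 0])

```text
time_s: 33.1
eef_pos: [604.8, -100.0, 43.5]
tcp_rot: [-179.9, -0.0, -80.0]
force: [0.4, 0.6, -1.2]
opening: 51.4
```

```bash
python3 - <<'E'
from h import *
from workcell import *
go(604,-99,16.5,-80)
c=read_camera("side");s=c["image"];np.savez("side2.npz",**c)
a=cv2.resize(s[150:230,250:350],(750,600),interpolation=cv2.INTER_CUBIC)
cv2.imwrite("pics/g5.png",a[:,:,::-1])
E
```

```text
t 33.1 at [ 604.8 -100.    43.5] [-1.7993e+02 -3.0000e-02 -8.0040e+01] F [ 0.4  0.6 -1.2] open 51.4 tool d [-1.1  0.7 27. ] spin -0.0007
```

View pics/g5.png

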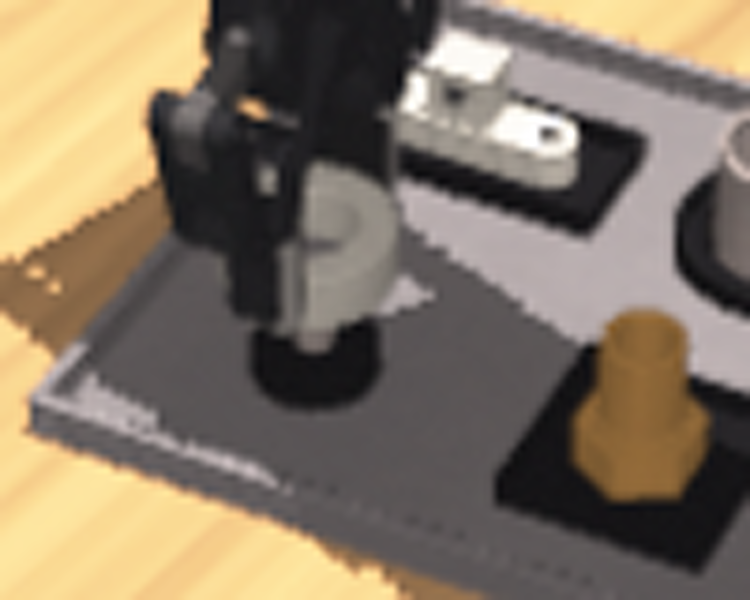

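The ring sits just above the post and lines up with it. Lowering gently.

Emit:
step_arm([
  [-1, 0.5, 6],
  [0, 0, 6],
  [0, 0, 5],
  [0, 0, 4],
  [0, 0, 3],
  [0, 0, 2],
  [0, 0, 0],
  [0, 0, 0],
], spin=[0, 0, 0, 0, 0, 0, 0, 0], fingers=[0, 0, 0, 0, 0, 0, 0, 0])

```text
time_s: 34.15
eef_pos: [603.8, -99.1, 17.0]
tcp_rot: [-180.0, -0.0, -80.0]
force: [-0.3, -0.1, -1.3]
opening: 52.0
```

No contact force at TCP z = 17, with about 1 mm left to the seat. Releasing, retreating and swinging the arm clear to look.

Emit:
step_arm([
  [0, 0, 0],
  [0, 0, 0],
  [0, 0, 0],
  [0, 0, 0],
  [0, 0, -10],
  [0, 0, -25],
  [0, 0, -40],
  [0, 0, -40],
  [0, 0, -40],
  [0, 0, -20],
  [0, 0, 0],
], spin=[0, 0, 0, 0, 0, 0, 0, 0, 0, 0, 0], fingers=[100, 100, 100, 100, 100, 100, 100, 100, 100, 100, 100])

```text
time_s: 35.52
eef_pos: [604.7, -99.2, 194.3]
tcp_rot: [-179.7, -0.1, -80.0]
force: [-0.3, -0.9, -0.1]
opening: 85.1
```

Emit:
step_arm([
  [30, 20, 0],
  [40, 25, 0],
  [45, 25, 0],
  [45, 25, 0],
  [45, 25, 0],
  [45, 25, 0],
  [45, 25, 0],
  [45, 25, 0],
  [45, 20, 0],
  [30, 0, 0],
  [0, 0, 0],
  [0, 0, 0],
], spin=[0, 0, 0, 0, 0, 0, 0, 0, 0, 0, 0, 0], fingers=[100, 100, 100, 100, 100, 100, 100, 100, 100, 100, 100, 100])

```text
time_s: 37.02
eef_pos: [463.4, -543.9, 190.6]
tcp_rot: [179.9, 0.1, -80.0]
force: [0.2, 0.4, 0.3]
opening: 85.4
```

```bash
python3 - <<'E'
from h import *
from workcell import *
go(604,-99,16.5,-80)
L=[]
for n in ("top","side"):
    c=read_camera(n);np.savez(n+"9.npz",**c);i=c["image"]
    L.append(cv2.resize(i[110:250,170:410] if n=="top" else i[130:340,140:400],(400,233 if n=="top" else 323)))
    X=cloud(c)
    for nm,c0,zlo,zhi,R in [("cup",(519,-228),36,60,45),("union",(500,-122),46,66,40),("rockblk",(626,-209),36,50,40),("ring",(604,-99),25,32+8,40),("cap",(656,105),32,60,45),("plug",(431,107),42,60,40)]:
        d=np.hypot(X[...,0]-c0[0],X[...,1]-c0[1]); m=(d<R)&(X[...,2]>zlo)&(X[...,2]<zhi); p=X[m]
        if len(p)<5: print(n,nm,len(p)); continue
        a,r=cv2.minEnclosingCircle(p[:,:2].astype(np.float32)); print(n,nm,m.sum(),np.round(a,1),"r",round(r,1),"z",np.percentile(p[:,2],[5,50,95]).round(1))
a=np.vstack(L); cv2.imwrite("pics/fin.png",a[:,:,::-1])
E
```

```text
t 37.02 at [ 463.4 -543.9  190.6] [ 1.7994e+02  1.4000e-01 -8.0030e+01] F [0.2 0.4 0.3] open 85.4 tool d [-413.4 -215.7  174.9] spin -0.0005
top cup 84 [ 521.8 -227.4] r 21.9 z [36.7 43.  46.8]
top union 50 [ 503.4 -121.8] r 12.9 z [47.1 51.5 54.6]
top rockblk 64 [ 629.  -208.4] r 13.0 z [37.  40.3 43. ]
top ring 262 [605.8 -97.6] r 26.9 z [26.8 31.3 34.5]
top cap 214 [658.4 104.2] r 22.1 z [34.  37.  40.7]
top plug 56 [433.  107.1] r 11.9 z [44.9 48.4 51.2]
side cup 172 [ 518.6 -228.1] r 23.5 z [36.7 43.8 48.5]
side union 93 [ 500.6 -122.5] r 14.5 z [48.  53.1 56.9]
side rockblk 69 [ 625.  -209.5] r 13.6 z [37.  42.2 45.5]
side ring 344 [601.  -98.9] r 28.4 z [26.8 33.6 36.3]
side cap 318 [655.  103.9] r 23.0 z [33.5 39.4 43.7]
side plug 114 [429.7 105.9] r 12.5 z [43.1 50.9 53. ]
```

View pics/fin.png

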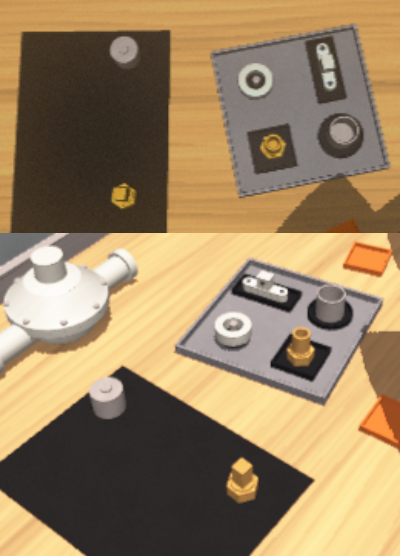

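All four parts are seated and centred within about 2 mm of their nests, measured in the same camera. The cap and plug are unmoved, so I'm handing in.

```bash
python3 -c "
from workcell import *
print(sign_off()); print(get_state()['time_s'])"
```

```text
the job is handed in; nothing more can be done
None
the job is handed in; nothing more can be done
```

The kit tray is packed and handed in at about 37 s of the 109 s allowed. The rocker is in the long well, the union in the square well, the cup mouth up in the round well, and the lock ring over the post.

- **Placing:** in the last pictures from both cameras, each part measured within about 3 mm of its nest's centre, all of them upright or flat. The arm was clear, with the gripper open.
- **Cap and plug:** both measured within about 1 mm of where they started.
- **Forces:** the wrist force read about 6 N at most at the end of any move, against the 120 N limit.
- **Where checks disagreed:** the two cameras differ by 3–5 mm in x and about 1–2.5 mm in height. That is in line with the stated calibration, so I used their average. The measured heights in the tray read up to about 3.5 mm below nominal in the top camera. The pictures and the release heights still agree that the parts are seated.
- **Verdict:** sign-off reports none, so I have no independent confirmation of the result.

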